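# Open the ratchet bar clamp

### The job

The glass block in the ratchet clamp is ready to come out: with the fingertips, press the red release pad on the sliding jaw fully down while the jaw is still where it stands, and, keeping it pressed, push the jaw back along its bar, away from the glass, until it is up against the end stop. Then let go so that the pad springs up again, and stay clear. Leave the glass block where it stands in the clamp, and do not disturb the other things on the bench.

Things in the scene. Friction and masses are not known exactly. Their poses are not given: they have to be found in the camera images.
- clamp: bar clamp on a plywood board 130 mm (x) by 325 mm (y) by 15 mm, screwed to the bench. Origin on the bench top; z up, +y along the bar in the direction in which the jaw opens. The board reaches from y = -178 to +147 mm. At its -y end a dark fixed jaw, 62 mm high (face at y = -135 mm); at its +y end, on the bar, a dark end stop, 60 mm high. The steel bar (12 mm wide, top at z = 50 mm) runs along y at x = +30 mm, with saw teeth on its underside
- jaw (a joint): the grey sliding jaw's place on the bar, m: 0 = closed up to the glass, 0.110 = fully open, at the end stop; starts at 0 to 0.020. Ratchet: free towards the glass, but opens only while the pad is over 3 mm down; else a tooth catches it within 8 mm, again as soon as the pad is let up. Friction 2.5 N, drag 8 N per m/s. Fingers on the pad drag it by friction: at the end lift straight up
- release (a joint): travel of the red release pad, in m: 0 = up (locked), 0.008 = fully down, on its hard stop. Spring return: 3.6 N at the start, 6 N fully down. With the pad up it may rest up to 0.0025 down when the pawl stands on a tooth
- pad_top (a point): centre of the top face of the red release pad, which moves with jaw and pad: flat, 50 mm (clamp x) by 42 mm (clamp y), 83 mm above the bench when up, 75 mm when down. It is pressed straight down. Site axes are the clamp's axes
- push_plate (a point): middle of the top edge of the pad-side face of the grey upright push plate, which belongs to the sliding jaw and stands just behind the pad on its +y side: 54 mm wide (clamp x), 8 mm thick, its top 100 mm above the bench, so 17 mm above the raised pad and 25 mm above the lowered one. A fingertip that presses the pad can push the jaw in the clamp's +y direction against this plate. The pad's centre is 24 mm before it (-y)
- stop_face (a point): on the face of the end stop that the jaw meets, on the bar, 50 mm above the bench
- glass_octagon: teal eight-sided glass block, 55 mm across, 42 mm high, loose, standing on the clamp board between the fixed jaw and the sliding jaw's arm; top 57 mm above the bench. To be left there. Origin at the centre of its underside
- marker_1: red marker pen lying on the bench on the robot's side of the clamp board, 123 mm long, 20 mm high; bystander
- abrasive_pad: black hand pad with a green edge, 55x90x22 mm, behind the clamp board; bystander
- polish_tin: round tin with a green lid, 77 mm across, 34 mm high; bystander
- pine_block: pale wood block, 45x70x45 mm; bystander
- cork_block: cork block, 50x85x30 mm; bystander
- brass_weight_2: brass weight with a knob, 32 mm across, 28 mm high, stuck fast at the back of the bench; bystander
Things that resemble listed ones, but are neither listed nor needed, are in the scene too. Leave any pink or purple look-alike of the glass_octagon alone.

How it is judged:
By the outcome, as a careful person would: the job done as asked, in the order asked, and still so for the second after the job is handed in, with the robot touching nothing.
It also fails if it takes over 35 s, if anything falls off the work surface, if the arm or the gripper's body presses on something with over 40 N, if the wrist force passes 120 N, or if a joint passes its speed limit or range.

### The arm

A 6-joint arm with a two-finger parallel gripper is mounted at the origin on a cart in front of the work surface, level with it; the furniture and walls round the work are solid. World frame = base frame: x ahead of the robot, y to its left, z up, the work surface at z = 0. Lengths are in m, angles in degrees, forces in N, time in s.
With the tool pointing down it reaches from about 0.25 to 0.85 m from the base axis. Payload 12.5 kg.
Tool frame: the origin (TCP) lies between the finger pads; the fingertips stand 11 mm ahead of it and the grasp point (between the pads) lies 8 mm behind it (tcp_to_tips is the distance from the TCP to the fingertips, in m); y points along the fingers, z is the direction in which the jaws open and shut, and the axes are right-handed (so a half turn about y gives the same grasp; the last joint's range is limited). The gripper opens to 93 mm and grips with 3 to 60 N. Pads are 15 mm wide; open, the fingers measure 128 mm over their backs; the gripper's body (75 mm by 188 mm) begins 65 mm behind the grasp point.
Start: joints at [69.637, 20.094, 94.641, -0, 65.266, -4.847], TCP at [0.147, 0.53, 0.23] pointing down, gripper open.
Joint ranges: [-157.81, 157.81], [-45, 120.19], [0.68, 151.7], [-89.99, 269.99], [4.06, 180], [-164.3, 164.3]. Speed limits (degrees/s): [127.2, 127.2, 159.86, 180, 180, 180].

### API

Orientations are given as [roll, pitch, yaw] about the fixed x, y, z axes, in that order (R = Rz(yaw) Ry(pitch) Rx(roll)).
In Python, from plant import * gives the robot as it stands. The module is installed in compiled form; this text tells all that it offers.
- The arm moves only by the tool carry_out, never from a script. Its argument "deltas" is a list that holds one entry, the list of rows, each a list of 7 numbers: the shift along the world's x, y, z in m, then the turn, a rotation vector about the world's x, y, z in rad, then the finger opening in m, from 0 to 0.093. A call has exactly 5 rows; each row shifts and turns the commanded pose from where the row before left it; what a row does not reach is not made up. A row lasts 1/10 s, in which the tool goes at most 50 mm and 8.59 degrees, less where a joint would pass 70% of its speed; a pose out of reach is approached as far as the arm can. A call is refused whole if a number of a shift passes 0.05 or a number of a turn 0.15, either way. A call with a gripper value outside its range is refused whole. The fingers move at their own pace and stop on an object; the grip force is fixed at half the most. Time passes only in rows, so rows that do not move let the fingers close, or fill a call up. It gives the time, the measured TCP pose, the force and the opening at its end, in the units of the state.
- get_obs(): the state, without advancing time (a new reading comes with each control period).
- snapshot(name): name is "scene" or "top" or "wrist"; returns the picture (400x640x3 uint8, red, green, blue); there is no depth.
- get_calibration(name): a dict with "fx", "fy", "cx", "cy" (pixels), "rvec" (rotation vector, rad) and "tvec" (3), from world to camera coordinates, as OpenCV has them. Camera axes: x right, y down, z forward; pixel columns grow to the right and rows downward; lengths in m; the calibration is good to about 2 mm. A picture is of the moment at which its call begins: read the wrist's pose just before it. get_calibration takes no time and is no camera call; for the wrist camera it gives the pose at the moment of the call.
- sign_off(): hands the job in, once; it reports no verdict.
Trained networks look in the newest picture that a camera, given by its name, has taken for a name from the list of things; names that differ only in an ending like _2 or _b are one class to them, and where a whole thing is asked for, a point or a joint stands for the part that bears it (a point fixed in the world has none). Each returns a list of dicts, best first, with "conf" (0 to 1); they miss things now and then, are a little off and sometimes report something else, mostly with a low value. They report only what shows in the picture. A call takes as long as a camera call. They do not tell look-alikes from the thing itself.
- regions_of(camera, name): "pixels" (400x640 bool, what is visible of it) and "box" ([left, top, width, height] in pixels, round what is visible of it).
- spot_point(camera, name): "point" ([row, column] in pixels: a listed point, or the origin of a listed thing).
The state is a dict: "time": time; "qpos": joint angles; "joint_vel": joint speeds; "joint_torque": joint torques, N m; "tcp_pos": TCP position; "ee_rot": TCP orientation; "contact_force": force on the tool from outside, world axes, zero at the start; "torque": the same for the moment, N m; "gripper_width": finger opening in m.
Only numpy, scipy, OpenCV 4.12 (cv2) and the standard library are available. Lean on these libraries where they do the work, as an engineer would, in place of code of your own. Each camera call takes 0.05 s, during which the arm holds its last target. There are 200 camera calls.

## Working session

There is one attempt and no reset: what is moved stays moved. The work goes in short steps, Python scripts to look and compute and a tool call to move; the robot and the scene stay as the last step left them, time stands still between calls to the robot, and variables do not carry over. Pictures are saved under pics/ and viewed, about 8 in all and at most 12, crops included, and the job is handed in when it is done.

Besides the shell and the picture viewer there is one more tool, called after "Request:" as a command line: name --argument value ..., lists and objects as JSON in quotes. carry_out: Moves the arm, as the interface text tells. Its arguments: {"type":"object","properties":{"deltas":{"type":"array"}},"required":["deltas"]}

```bash
mkdir -p pics; cat > h.py <<'E'
from plant import *
import numpy as np, cv2
def cal(n):
    c=get_calibration(n);K=np.array([[c['fx'],0,c['cx']],[0,c['fy'],c['cy']],[0,0,1.]])
    return K,np.array(c['rvec'],float).reshape(3),np.array(c['tvec'],float).reshape(3)
def ray(n,rc):
    K,r,t=cal(n);R=cv2.Rodrigues(r)[0]
    d=R.T@np.linalg.inv(K)@np.array([rc[1],rc[0],1.]);return -R.T@t,d
def atz(n,rc,z):
    o,d=ray(n,rc);return o+d*(z-o[2])/d[2]
def proj(n,P):
    K,r,t=cal(n);return cv2.projectPoints(np.array(P,float).reshape(-1,3),r,t,K,None)[0].reshape(-1,2)
def save(n,name):
    im=snapshot(n);cv2.imwrite('pics/'+name,im[:,:,::-1]);return im
E
python3 - <<'E'
from h import *
o=get_obs();print({k:np.round(v,3) for k,v in o.items()})
a=save('scene','s0.png');b=save('top','t0.png')
Z=dict(pad_top=.083,push_plate=.1,stop_face=.05,glass_octagon=.015,clamp=0)
for n in('scene','top'):
  print(n,ray(n,(200,320))[0].round(2))
  for k,z in Z.items():
    for d in spot_point(n,k)[:2]: print(n,k,round(d['conf'],2),np.round(d['point'],1),atz(n,d['point'],z).round(4))
E
```

```text
{'time': np.float64(0.0), 'qpos': array([ 6.9640e+01,  2.0125e+01,  9.4678e+01,  2.0000e-03,  6.5265e+01,
       -4.8480e+00]), 'joint_vel': array([-0.029,  0.076, -0.062,  0.053,  0.087, -0.005]), 'joint_torque': array([-2.0000e-03, -4.9732e+01, -2.8526e+01,  7.0000e-02,  2.6000e-02,
       -0.0000e+00]), 'tcp_pos': array([0.147, 0.53 , 0.229]), 'ee_rot': array([-9.0068e+01,  7.0000e-03, -1.5513e+01]), 'contact_force': array([0.169, 0.482, 0.355]), 'torque': array([ 0.002, -0.056, -0.019]), 'gripper_width': np.float64(0.093)}
scene [-0.06 -0.65  0.72]
scene pad_top 0.59 [227.8 325.8] [ 0.554  -0.0748  0.083 ]
scene pad_top 0.16 [273.3 285.6] [ 0.3712 -0.1234  0.083 ]
scene push_plate 0.74 [220.5 316. ] [ 0.5433 -0.0508  0.1   ]
scene push_plate 0.5 [209.8 345.1] [ 0.6297 -0.074   0.1   ]
scene stop_face 0.59 [224.3 279.7] [0.5127 0.0587 0.05  ]
scene glass_octagon 0.86 [214.1 252.7] [0.5224 0.1938 0.015 ]
scene glass_octagon 0.78 [205.2 271.5] [0.5915 0.1886 0.015 ]
scene clamp 0.68 [257.7 312. ] [ 0.5146 -0.0612  0.    ]
top [0.36 0.   1.11]
top pad_top 0.75 [212.4 350.5] [ 0.5633 -0.0692  0.083 ]
top push_plate 0.89 [217.5 345.5] [ 0.5452 -0.054   0.1   ]
top stop_face 0.79 [232.6 302.6] [0.5074 0.0687 0.05  ]
top glass_octagon 0.82 [199.  256.5] [0.6141 0.2165 0.015 ]
top glass_octagon 0.72 [262.1 263.1] [0.4224 0.1855 0.015 ]
top clamp 0.82 [231.  345.5] [ 0.5211 -0.0596  0.    ]
top clamp 0.75 [252.8 213.6] [0.4486 0.3392 0.    ]
```

```bash
python3 - <<'E'
import cv2
for n in 'st':
    im=cv2.imread(f'pics/{n}0.png');cv2.imwrite(f'pics/{n}0b.png',cv2.resize(im,(800,500),interpolation=cv2.INTER_CUBIC))
im=cv2.imread('pics/t0.png')[150:300,260:460];cv2.imwrite('pics/t0c.png',cv2.resize(im,(800,600),interpolation=cv2.INTER_CUBIC))
E
```

```text
(no output)
```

View pics/s0b.png

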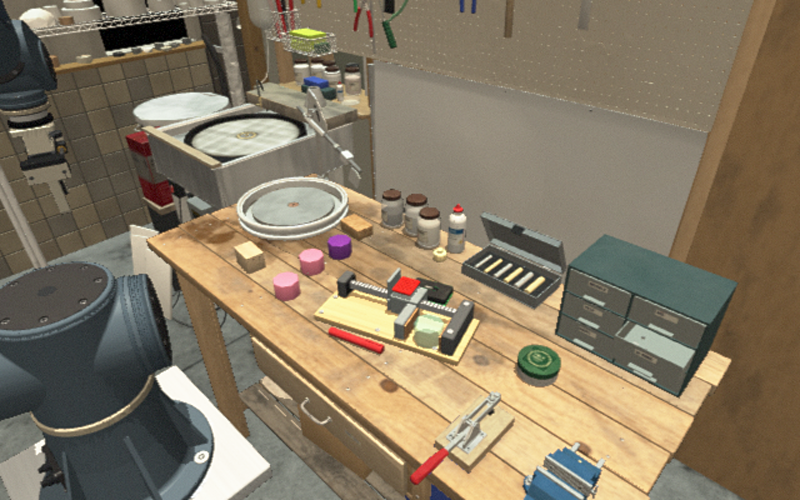

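View pics/t0c.png

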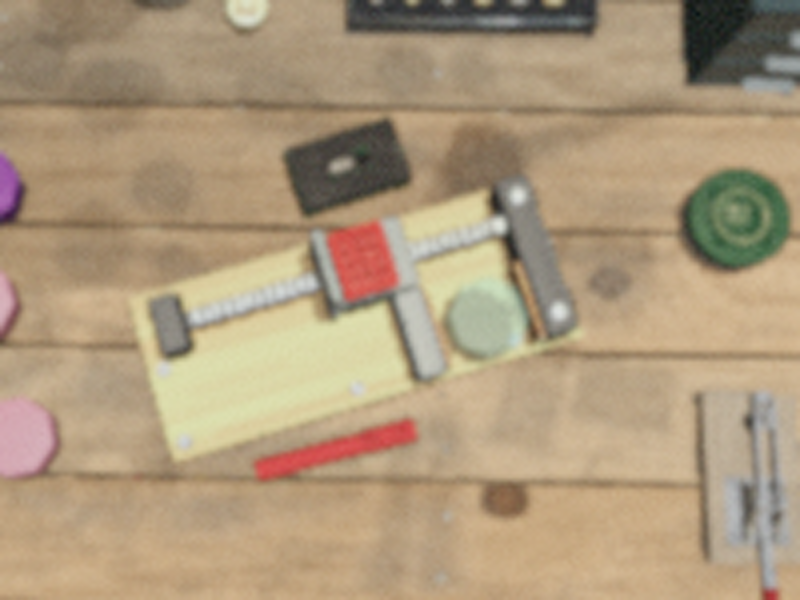

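Scene: robot at the left; the clamp is mid-bench with its +y end to the left in the top view. In the top crop the red pad is at about (363,262), i.e. full picture row 215, column 351. The push plate is just left of it, the end stop is at (170,325), and the glass is right of the jaw arm. Next I refine the yaw and the pad position.

```bash
cat > m.py <<'E'
from h import *
def redpad(n,im,near,z):
    h=cv2.cvtColor(im,cv2.COLOR_RGB2HSV)
    m=(((h[...,0]<8)|(h[...,0]>172))&(h[...,1]>140)&(h[...,2]>90)).astype(np.uint8)
    c=max([c for c in cv2.findContours(m,0,2)[0] if abs(np.mean(c.reshape(-1,2),0)-near).max()<60],key=cv2.contourArea)
    W=np.array([atz(n,(v,u),z)[:2] for u,v in c.reshape(-1,2)])
    return W,cv2.minAreaRect((W*1000).astype(np.float32))
E
python3 - <<'E'
from m import *
W,r=redpad('top',cv2.imread('pics/t0.png')[:,:,::-1].copy(),(351,215),.083);print(r)
c=lambda x,y:(150+y/4,260+x/4)
P=lambda x,y,z:atz('top',c(x,y),z)[:2]
for a,b,z in(((190,320),(500,227),.05),((178,460),(580,335),.015),((133,300),(310,248),.015)):
    d=P(*a,z)-P(*b,z);print('yaw',np.degrees(np.arctan2(-d[0],d[1])))
print('stop face top mid',P(188,322,.06),'plate edge',P(325,265,.1),P(335,268,.1))
im=snapshot('scene')
for s in [((.147,.53),(.55,-.06))]: pass
E
```

```text
((558.104248046875, -67.76683044433594), (49.82059097290039, 36.95042037963867), 17.104564666748047)
yaw 17.742695539618587
yaw 17.963494341734794
yaw 17.50665635241329
stop face top mid [0.51231898 0.05550327] plate edge [ 0.54854108 -0.04197517] [ 0.54650679 -0.04902969]
```

View pics/t0b.png

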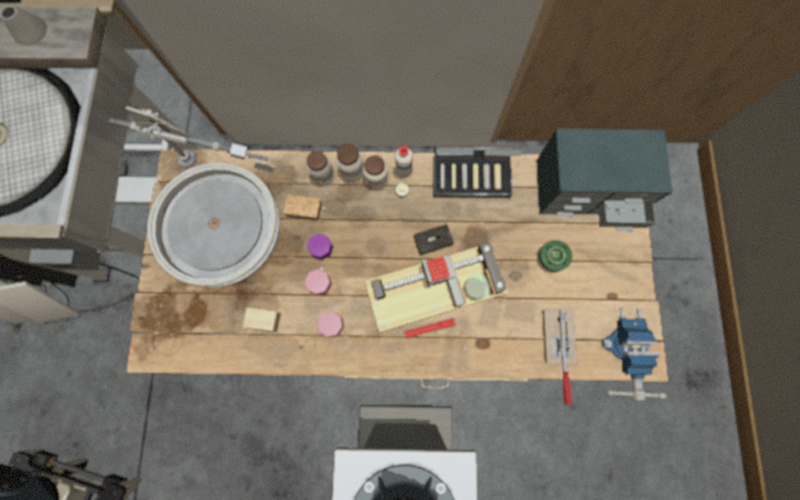

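Top view: the route from the left over the pine and pink blocks is low and clear. Now I move over the pad with the fingers closed.

Request:
carry_out --deltas '[[[0.027,-0.039,0,0,0,-0.066,0],[0.027,-0.039,0,0,0,-0.066,0],[0.027,-0.039,0,0,0,-0.066,0],[0.027,-0.039,0,0,0,-0.066,0],[0.027,-0.039,0,0,0,-0.066,0]]]'

```text
time: 1.15
tcp_pos: [0.2828, 0.3334, 0.2298]
ee_rot: [-90.0, -0.0, -34.6]
contact_force: [0.5, 0.6, 0.2]
gripper_width: 0.0577
```

Request:
carry_out --deltas '[[[0.027,-0.039,0,0,0,-0.066,0],[0.027,-0.039,0,0,0,-0.066,0],[0.027,-0.039,0,0,0,-0.066,0],[0.027,-0.039,0,0,0,-0.066,0],[0.027,-0.039,0,0,0,-0.066,0]]]'

```text
time: 1.65
tcp_pos: [0.4179, 0.1381, 0.2299]
ee_rot: [-90.0, -0.0, -53.5]
contact_force: [0.1, 1.0, -0.1]
gripper_width: 0.0175
```

Request:
carry_out --deltas '[[[0.027,-0.039,0,0,0,-0.066,0],[0.027,-0.039,0,0,0,-0.066,0],[0.027,-0.039,0,0,0,-0.066,0],[0.02,-0.03,0,0,0,-0.066,0],[0,0,0,0,0,-0.066,0]]]'

```text
time: 2.15
tcp_pos: [0.5199, -0.0103, 0.2295]
ee_rot: [-90.0, -0.0, -72.6]
contact_force: [-0.1, -0.1, 0.8]
gripper_width: 0.0003
```

```bash
python3 - <<'E'
from m import *
o=get_obs();print(o['tcp_pos'].round(4),o['ee_rot'].round(2))
im=save('wrist','w1.png');cv2.imwrite('pics/w1.png',im[:,:,::-1])
print(ray('wrist',(200,320))[0].round(3))
for k,z in dict(pad_top=.083,push_plate=.1,stop_face=.05,glass_octagon=.015).items():
    for d in spot_point('wrist',k)[:2]: print(k,round(d['conf'],2),np.round(d['point'],1),atz('wrist',d['point'],z).round(4))
try:
    d=regions_of('wrist','pad_top')[0]['box'];print(d)
    print(redpad('wrist',im,proj('wrist',[.558,-.069,.083])[0],.083)[1])
except Exception as e: print(e)
E
```

```text
[ 0.5199 -0.0103  0.2295] [-8.997e+01 -5.000e-02 -7.259e+01]
[0.495 0.07  0.384]
pad_top 0.56 [248.5 332.1] [ 0.5542 -0.0691  0.083 ]
push_plate 0.7 [234.  332.6] [ 0.5455 -0.0436  0.1   ]
stop_face 0.98 [128.4 331.9] [0.5112 0.0627 0.05  ]
glass_octagon 0.83 [ 25.  453.7] [0.6105 0.2159 0.015 ]
glass_octagon 0.76 [  0.6 294.7] [0.4277 0.1823 0.015 ]
list index out of range
```

View pics/w1.png

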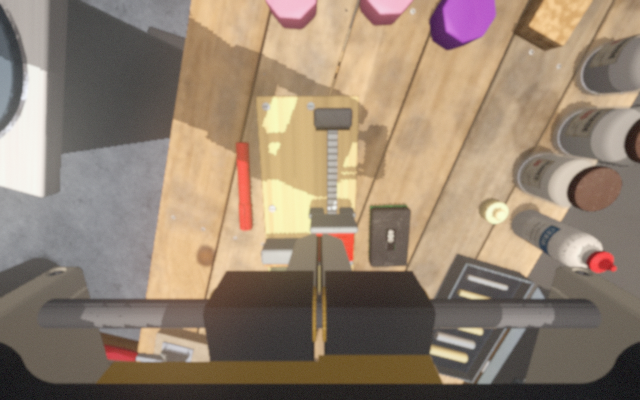

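Wrist view: tool aligned with the bar (vertical near column 333). The plate top is at rows 208-234, the red pad is just visible behind the fingers at (345,245), and the end stop is at (333,118). Next I move over the pad and descend to just above it.

Request:
carry_out --deltas '[[[0.017,-0.027,0,0,0,0,0],[0.016,-0.026,0,0,0,0,0],[0,0,-0.03,0,0,0,0],[0,0,-0.03,0,0,0,0],[0,0,-0.03,0,0,0,0]]]'

```text
time: 2.95
tcp_pos: [0.551, -0.0596, 0.1388]
ee_rot: [-90.0, -0.0, -72.1]
contact_force: [0.8, 0.2, -0.6]
gripper_width: 0.0005
```

Request:
carry_out --deltas '[[[0,0,-0.02,0,0,0,0],[0,0,-0.012,0,0,0,0],[0,0,0,0,0,0,0],[0,0,0,0,0,0,0],[0,0,0,0,0,0,0]]]'

```text
time: 3.45
tcp_pos: [0.5517, -0.06, 0.1088]
ee_rot: [-89.9, -0.1, -72.2]
contact_force: [-0.5, 0.3, 0.3]
gripper_width: 0.0009
```

```bash
python3 - <<'E'
from m import *
o=get_obs();print(o['tcp_pos'].round(4),o['ee_rot'].round(2),o['contact_force'].round(1))
for n in('top','scene'):
    im=save(n,n+'2.png')
    u,v=proj(n,[.553,-.062,.09])[0].astype(int)
    c=im[v-40:v+35,u-50:u+50]
    cv2.imwrite(f'pics/{n}2c.png',cv2.resize(c[:,:,::-1],None,fx=4,fy=4,interpolation=cv2.INTER_CUBIC))
a=np.vstack([cv2.imread(f'pics/{n}2c.png') for n in('top','scene')]);cv2.imwrite('pics/c2.png',a)
E
```

```text
[ 0.5517 -0.06    0.1088] [-8.990e+01 -5.000e-02 -7.222e+01] [-0.5  0.3  0.3]
```

View pics/c2.png

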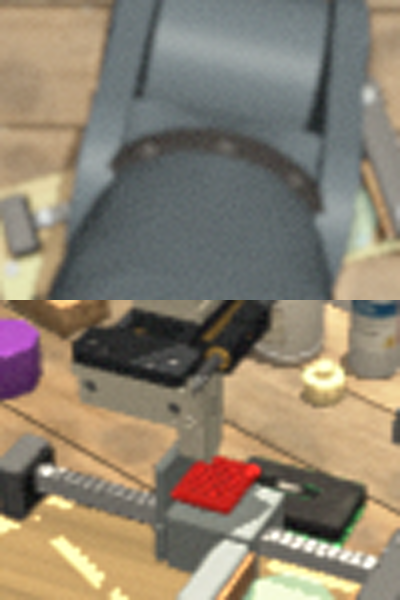

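```bash
python3 - <<'E'
from m import *
o=get_obs();im=cv2.imread('pics/scene2.png').copy()
p=proj('scene',[.553,-.062,.09])[0].astype(int);u0,v0=p-[50,40]
f=lambda P:((proj('scene',P)-[u0,v0])*4).round(0)
tip=o['tcp_pos']+[0,0,-.011];print('tip',f(tip))
W,r=redpad('scene',im[:,:,::-1].copy(),p,.083);print(r, cv2.boxPoints(r).round(0).tolist())
y=np.radians(17.6);v=np.array([np.cos(y),np.sin(y),0]);u=np.array([-np.sin(y),np.cos(y),0])
c=np.array([.5545,-.0675,.083]);R=[c+a*.025*v+b*.021*u for a,b in((1,1),(1,-1),(-1,-1),(-1,1))]
pl=[c+a*.027*v+.024*u+[0,0,.017] for a in(1,-1)]
F=[tip+a*.0175*v+b*.0075*u for a,b in((1,1),(1,-1),(-1,-1),(-1,1))]
B=cv2.resize(im[v0:v0+75,u0:u0+100],None,fx=8,fy=8,interpolation=cv2.INTER_CUBIC)
for Q,col in((R,(255,0,0)),(pl,(0,255,0)),(F,(0,255,255))):
    cv2.polylines(B,[(f(Q)*2).astype(np.int32)],True,col,1)
cv2.imwrite('pics/o2.png',B)
E
```

```text
tip [[200. 153.]]
((373.4725341796875, -115.70457458496094), (21.98485565185547, 114.99625396728516), 15.375650405883789) [[348.0, -63.0], [378.0, -174.0], [399.0, -168.0], [369.0, -57.0]]
```

View pics/o2.png

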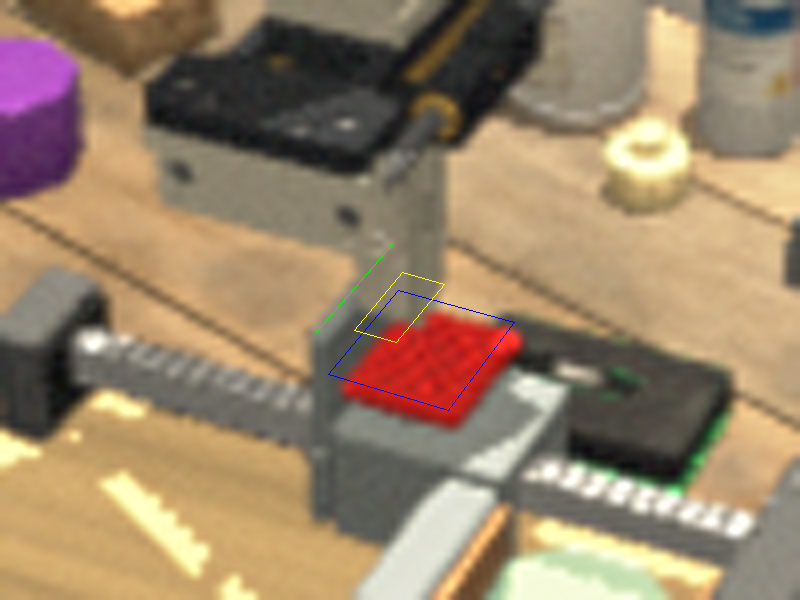

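Overlay of my estimates (blue pad, green plate edge, yellow fingertips) agrees within 2-3 mm. The fingers are over the pad with about 9 mm gap to the plate, so I press.

Request:
carry_out --deltas '[[[0,0,-0.01,0,0,0,0],[0,0,-0.006,0,0,0,0],[0,0,-0.003,0,0,0,0],[0,0,0,0,0,0,0],[0,0,0,0,0,0,0]]]'

```text
time: 4.05
tcp_pos: [0.5513, -0.0601, 0.0888]
ee_rot: [-90.0, -0.0, -72.2]
contact_force: [0.1, 0.1, 5.3]
gripper_width: 0.0004
```

Request:
carry_out --deltas '[[[0,0,-0.002,0,0,0,0],[0,0,-0.002,0,0,0,0],[0,0,-0.001,0,0,0,0],[0,0,0,0,0,0,0],[0,0,0,0,0,0,0]]]'

```text
time: 4.55
tcp_pos: [0.5518, -0.0603, 0.0858]
ee_rot: [-89.9, -0.1, -72.2]
contact_force: [-6.7, 0.4, 25.2]
gripper_width: 0.0003
```

Pad fully down (tip at 75 mm, 25 N). I ease slightly and push along +y.

Request:
carry_out --deltas '[[[0,0,0.0005,0,0,0,0],[-0.0012,0.0038,0,0,0,0,0],[-0.0018,0.0057,0,0,0,0,0],[-0.0018,0.0057,0,0,0,0,0],[-0.0018,0.0057,0,0,0,0,0]]]'

```text
time: 5.05
tcp_pos: [0.5451, -0.0397, 0.0859]
ee_rot: [-89.9, -0.1, -72.2]
contact_force: [-5.3, -4.1, 21.0]
gripper_width: 0.0003
```

Request:
carry_out --deltas '[[[-0.0018,0.0057,0,0,0,0,0],[-0.0018,0.0057,0,0,0,0,0],[-0.0018,0.0057,0,0,0,0,0],[-0.0018,0.0057,0,0,0,0,0],[-0.0018,0.0057,0,0,0,0,0]]]'

```text
time: 5.55
tcp_pos: [0.536, -0.0111, 0.0859]
ee_rot: [-89.9, -0.1, -72.2]
contact_force: [-5.7, -4.8, 22.2]
gripper_width: 0.0004
```

Request:
carry_out --deltas '[[[-0.0018,0.0057,0,0,0,0,0],[-0.0018,0.0057,0,0,0,0,0],[-0.0018,0.0057,0,0,0,0,0],[-0.0018,0.0057,0,0,0,0,0],[-0.0018,0.0057,0,0,0,0,0]]]'

```text
time: 6.05
tcp_pos: [0.5268, 0.0174, 0.0859]
ee_rot: [-90.0, -0.1, -72.2]
contact_force: [-5.4, -4.8, 23.5]
gripper_width: 0.0006
```

Request:
carry_out --deltas '[[[-0.0012,0.0038,0,0,0,0,0],[-0.0009,0.0029,0,0,0,0,0],[-0.0009,0.0029,0,0,0,0,0],[-0.0009,0.0029,0,0,0,0,0],[0,0,0,0,0,0,0]]]'

```text
time: 6.55
tcp_pos: [0.5227, 0.0302, 0.0859]
ee_rot: [-90.0, -0.0, -72.2]
contact_force: [-8.3, -2.7, 25.0]
gripper_width: 0.0004
```

Request:
carry_out --deltas '[[[-0.0006,0.0019,0,0,0,0,0],[-0.0006,0.0019,0,0,0,0,0],[-0.0006,0.0019,0,0,0,0,0],[-0.0006,0.0019,0,0,0,0,0],[0,0,0,0,0,0,0]]]'

```text
time: 7.05
tcp_pos: [0.5203, 0.0376, 0.0859]
ee_rot: [-90.0, -0.1, -72.2]
contact_force: [-6.9, -3.1, 25.6]
gripper_width: 0.0002
```

Request:
carry_out --deltas '[[[-0.0006,0.0019,0,0,0,0,0],[-0.0006,0.0019,0,0,0,0,0],[-0.0006,0.0019,0,0,0,0,0],[-0.0006,0.0019,0,0,0,0,0],[0,0,0,0,0,0,0]]]'

```text
time: 7.55
tcp_pos: [0.5195, 0.0441, 0.086]
ee_rot: [-89.8, -0.2, -72.2]
contact_force: [-0.3, -13.1, 19.2]
gripper_width: 0.0004
```

```bash
python3 - <<'E'
from m import *
o=get_obs();print(o['tcp_pos'].round(4),o['contact_force'].round(1))
im=save('scene','s3.png')
u,v=proj('scene',[.52,.04,.07])[0].astype(int);u0,v0=u-50,v-40
c=im[v0:v0+75,u0:u0+100]
cv2.imwrite('pics/s3c.png',cv2.resize(c[:,:,::-1],None,fx=8,fy=8,interpolation=cv2.INTER_CUBIC))
E
```

```text
[0.5195 0.0441 0.086 ] [ -0.3 -13.1  19.2]
```

View pics/s3c.png

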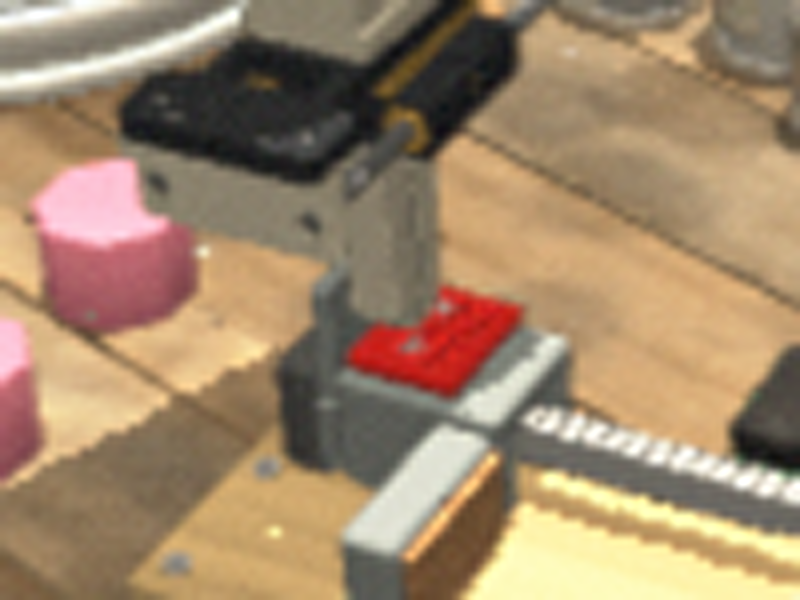

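The jaw's plate now stands against the dark end stop and the push force rose to about 13 N. One small extra push to confirm.

Request:
carry_out --deltas '[[[-0.0006,0.0019,0,0,0,0,0],[0,0,0,0,0,0,0],[0,0,0,0,0,0,0],[0,0,0,0,0,0,0],[0,0,0,0,0,0,0]]]'

```text
time: 8.1
tcp_pos: [0.5194, 0.0449, 0.0861]
ee_rot: [-89.8, -0.3, -72.2]
contact_force: [2.2, -20.7, 18.5]
gripper_width: 0.0007
```

Request:
carry_out --deltas '[[[0,0,0.004,0,0,0,0],[0,0,0.008,0,0,0,0],[0,0,0.012,0,0,0,0],[0,0,0.02,0,0,0,0],[0,0,0.03,0,0,0,0]]]'

```text
time: 8.6
tcp_pos: [0.516, 0.0471, 0.1574]
ee_rot: [-90.2, 0.1, -72.3]
contact_force: [0.1, 1.1, -0.1]
gripper_width: 0.0004
```

Request:
carry_out --deltas '[[[0,0,0.04,0,0,0,0],[0,0,0.04,0,0,0,0],[-0.02,0.04,0,0,0,0,0],[-0.03,0.04,0,0,0,0,0],[-0.03,0.04,0,0,0,0,0]]]'

```text
time: 9.1
tcp_pos: [0.4358, 0.1683, 0.2381]
ee_rot: [-90.0, 0.0, -72.3]
contact_force: [0.0, 0.2, 0.7]
gripper_width: 0.0006
```

Request:
carry_out --deltas '[[[-0.03,0.04,0,0,0,0,0],[-0.03,0.04,0,0,0,0,0],[-0.03,0.04,0,0,0,0,0],[0,0,0,0,0,0,0],[0,0,0,0,0,0,0]]]'

```text
time: 9.6
tcp_pos: [0.3465, 0.2879, 0.238]
ee_rot: [-90.0, -0.0, -72.1]
contact_force: [-0.3, -0.1, -0.3]
gripper_width: 0.0008
```

```bash
python3 - <<'E'
from m import *
o=get_obs();print(o['tcp_pos'].round(4),o['contact_force'].round(1))
im=save('scene','s4.png');t=save('top','t4.png')
print(redpad('top',t,(308,230),.083)[1])
for k,z in dict(pad_top=.083,push_plate=.1,stop_face=.05).items():
    for d in spot_point('top',k)[:1]: print(k,round(d['conf'],2),atz('top',d['point'],z).round(4))
u,v=proj('scene',[.54,-.03,.05])[0].astype(int)
a=cv2.resize(im[v-50:v+50,u-100:u+100],(800,400),interpolation=cv2.INTER_CUBIC)
b=cv2.resize(t[170:270,260:460],(400,200),interpolation=cv2.INTER_CUBIC)
b0=cv2.resize(cv2.imread('pics/t0.png')[170:270,260:460,::-1],(400,200),interpolation=cv2.INTER_CUBIC)
cv2.imwrite('pics/f4.png',np.vstack([a,np.hstack([b0,b])])[:,:,::-1])
E
```

```text
[0.3465 0.2879 0.238 ] [-0.3 -0.1 -0.3]
((525.0902099609375, 32.07326889038086), (47.117942810058594, 36.27454376220703), 16.810897827148438)
push_plate 0.58 [0.5188 0.0507 0.1   ]
stop_face 0.83 [0.5216 0.0656 0.05  ]
```

View pics/f4.png

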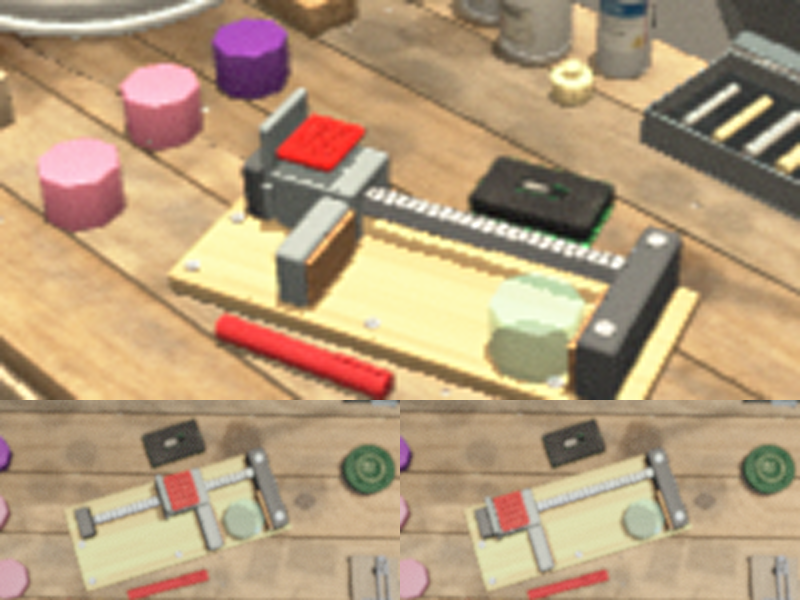

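The jaw is against the end stop, the pad is up, and the glass and bystanders are where they were. The arm is clear, so I hand in.

```bash
python3 -c "
from plant import *
print(get_obs()['contact_force'].round(1)); print(sign_off())"
```

```text
[0.2 0.5 0.2]
the job is handed in; nothing more can be done
None
```

The jaw is open against its end stop, the release pad is back up, and the job is handed in at about 10 s on the robot's clock.

- **Pressing:** With closed fingertips I pressed the red pad fully down while the jaw stood still. The tips stopped at about 75 mm with 25 N.
- **Pushing:** Keeping it pressed, I pushed the jaw along the bar. At the end the push force rose to about 21 N with almost no further motion. I then lifted straight up and moved away.
- **Last checks:**
  - The pictures show the jaw against the end stop and the pad raised. The pad moved about 105 mm.
  - The glass block, marker and abrasive pad look unmoved, and the contact force is about zero.
- **Disagreements:**
  - In the last top picture the network did not report the pad at all.
  - It placed the now hidden stop face about 1 cm off its earlier reading.
  - I relied on the red-colour measurement and the view instead.

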